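# Set out the spice rack beside the hob

### The job

Set out the bamboo organiser for cooking: stand the red-banded jar on the low front panel midway between the white dish and the steel canister, in line with them, and stand the blue tin centred on top of the red jar. Stand the green-banded jar on the raised level at the back, directly behind the white dish, and put the black scoop into the white dish, its bowl sitting flat on the bottom. Keep the jars and the tin upright, and leave the dish, the canister, the yellow-banded jar and the pepper mill where they are.

Things in the scene. Friction and masses are not known exactly. Their poses are not given: they have to be found in the camera images.
- organiser: two-level bamboo organiser, fixed. Origin on the worktop level; its x axis points to its back (away from the robot), y to its left as seen from the robot, z up. Low front panel (folded down, flat): x -115 to +15 mm, y -180 to +180 mm, top 18 mm above the origin. Raised back level: x +15 to +115 mm, y -180 to +180 mm, top 46 mm above the origin, no rim
- dish: round white ceramic dish, open on top, 104 mm outside diameter at the rim, 22 mm tall, wall 4 mm, inner floor 5 mm above its underside and about 90 mm wide; stands loose (about 0.45 kg) on the front panel, to the left or right. Origin at the centre of its underside; axes parallel to the organiser's at the start
- canister: round stainless canister with a flat brushed-metal lid, 72 mm diameter, 70 mm tall, about 0.5 kg; stands loose on the front panel at the other side of the dish, 220 mm from it centre to centre. Origin at the centre of its underside
- red_jar_mid (a point): round glass jar, 50 mm diameter, 80 mm tall, straight-sided, with a flat stainless lid (top 18 mm, same diameter); red band round it and red dot on the lid; about 0.2 kg; loose. The point is its centre, half-way up (40 mm above its underside), z up
- green_jar_mid (a point): round glass jar, 50 mm diameter, 80 mm tall, straight-sided, with a flat stainless lid (top 18 mm, same diameter); green band round it and green dot on the lid; about 0.2 kg; loose. The point is its centre, half-way up (40 mm above its underside), z up
- tin_mid (a point): small round blue tin, 44 mm diameter, 34 mm tall, flat top and bottom, about 0.06 kg, loose. The point is its centre, half-way up (17 mm), z up
- scoop_bowl (a point): black plastic measuring scoop, loose, about 0.04 kg, standing on the flat base of its round bowl: 44 mm diameter, 34 mm tall, open on top. A straight level handle, 12 mm wide and 8 mm thick (its underside 26 mm and its top 34 mm above the base), runs along +x from the bowl's wall to 68 mm from the bowl's axis; the bowl is the heavy end. The point is on the bowl's axis half-way up (17 mm above the base); x runs along the handle, z up
- yellow_jar_mid (a point): round glass jar, 50 mm diameter, 80 mm tall, straight-sided, with a flat stainless lid (top 18 mm, same diameter); yellow band round it and yellow dot on the lid; about 0.2 kg; loose. The point is its centre, half-way up (40 mm above its underside), z up; a bystander
- mill_mid (a point): dark wooden pepper mill, 48 mm diameter, 100 mm tall, loose, a bystander. The point is its centre, half-way up

How it is judged:
By the outcome, as a careful person would: the job done as asked, in the order asked, and still so for the second after the job is handed in, with the robot touching nothing.
It also fails if it takes over 122 s, if anything falls off the work surface, if the arm or the gripper's body presses on something with over 40 N, if the wrist force passes 120 N, or if a joint passes its speed limit or range.

### The arm

A 6-joint arm with a two-finger parallel gripper is mounted at the origin on the work surface. World frame = base frame: x ahead of the robot, y to its left, z up, the work surface at z = 0. Lengths are in m, angles in rad, forces in N, time in s.
With the tool pointing down it reaches from about 0.425 to 0.95 m from the base axis. Payload 3.5 kg.
Tool frame: the origin (TCP) lies midway between the tips of the shut fingers; the grasp point (between the pads) lies hold_point_z behind it (hold_point_z is the distance from the TCP to the grasp point, in m); z points along the fingers, y is the direction in which the jaws open and shut (so a half turn about z gives the same grasp; the last joint's range is limited). The gripper opens to 85 mm and grips with 20 to 120 N. Pads are 22 mm wide; open, the fingers measure 114 mm over their backs; the gripper's body (76 mm by 85 mm) begins 54 mm behind the grasp point. The pads swing forward as they close: fully open they stand 13 mm farther back than shut.
Start: joints at [-1.34, 0.286, 1.577, -0, 1.279, -0.15], TCP at [0.251, -0.627, 0.231] pointing down, gripper open.
Joint ranges: [-2.77, 2.77], [-0.9, 2.22], [0.21, 2.48], [-1.53, 4.67], [0.24, 2.81], [-2.84, 2.84]. Speed limits (rad/s): [2.79, 2.79, 3.14, 3.14, 3.14, 3.14].

### API

Orientations are given as a 3x3 rotation matrix whose columns are the frame's x, y, z axes.
In Python, from rig import * gives the robot as it stands. Calls block until the motion is done:
- movep(position, orientation): joint-space move of the TCP to a pose.
- movel(position, velocity=0.15, orientation=None): straight line of the TCP; orientation=None keeps the orientation; velocity is the mean speed in m/s.
- move_j(angles): joint-space move.
- let_go() and clamp(f_grip=None): open the fingers fully, or close them until they stop; f_grip is the grip in N (None keeps the last).
- hold(seconds).
- inverse_kinematics(position, orientation): joint angles nearest the present ones, or None.
- snapshot(name): name is "scene" or "side" or "wrist"; returns a dict with "frame" (400x640x3 uint8, red, green, blue), "range_z" (400x640 float32, m along the optical axis (not along the pixel's ray), 0 where there is no reading), "camera_matrix" (3x3 intrinsics, pixels), "k1" (the pictures are not rectified: a ray, as slopes to the right and down, at radius r is drawn at 1 + k1 r^2 times it, then the intrinsics apply), "R" (3x3) and "t" (3): a world point X has camera coordinates R X + t. Camera axes: x right, y down, z forward; pixel columns grow to the right and rows downward; lengths in m; the calibration is good to about 2 mm. A picture is of the moment at which its call begins.
A pose or a line that the arm cannot do raises MotionError and nothing moves.
- close_job(): hands the job in, once; it reports no verdict.
Readings, each from a call of its own:
- get_time(): time.
- get_joint_pos(): joint angles.
- get_qvel(): joint speeds.
- get_joint_efforts(): joint torques, N m.
- get_position(): TCP position.
- get_orientation(): TCP orientation.
- get_force(): force on the tool from outside, world axes, zero at the start.
- get_moment(): the same for the moment, N m.
- get_opening(): opening from 0.0 (shut) to 1.0 (fully open).
Only numpy, scipy, OpenCV 4.12 (cv2) and the standard library are available. Lean on these libraries where they do the work, as an engineer would, in place of code of your own. Each camera call takes 0.05 s, during which the arm holds its last target. There are 200 camera calls.

## Working session

There is one attempt and no reset: what is moved stays moved. The work goes in short steps, each a Python script; the robot and the scene stay as the last script left them, time stands still between calls to the robot, and variables do not carry over. Pictures are saved under pics/ and viewed, about 12 in all and at most 16, crops included, and the job is handed in when it is done.

```bash
ls; mkdir -p pics; python3 - <<'E'
from rig import *
import cv2,numpy as np
try: print(hold_point_z)
except Exception as e: print(e)
for n in ["scene","side"]:
    s=snapshot(n); cv2.imwrite(f"pics/{n}0.png",s["frame"][:,:,::-1]); np.savez(f"pics/{n}0.npz",**s)
    print(n,s["camera_matrix"].tolist(),s["k1"],np.round(s["R"],4).tolist(),s["t"])
print(get_time(),get_orientation())
E
```

```text
pics
0.0187
scene [[513.3681035212571, 0.0, 312.991785052473], [0.0, 513.3681035212571, 204.2284140768158], [0.0, 0.0, 1.0]] -0.16007238131721466 [[0.458, 0.8886, 0.0232], [0.5114, -0.2421, -0.8246], [-0.7271, 0.3895, -0.5653]] [-0.25298097 -0.22012819  1.55620092]
side [[475.21913862110364, 0.0, 317.3614460415312], [0.0, 475.21913862110364, 207.4416245897344], [0.0, 0.0, 1.0]] -0.027806732983796153 [[-0.702, -0.712, 0.0146], [-0.5562, 0.5353, -0.6357], [0.4448, -0.4544, -0.7718]] [0.36480341 0.3275511  0.86827184]
0.1 [[ 9.28364469e-01  3.71670803e-01 -4.76219069e-04]
 [ 3.71670955e-01 -9.28362160e-01  2.09776427e-03]
 [ 3.37573969e-04 -2.12448661e-03 -9.99997686e-01]]
```

View pics/scene0.png

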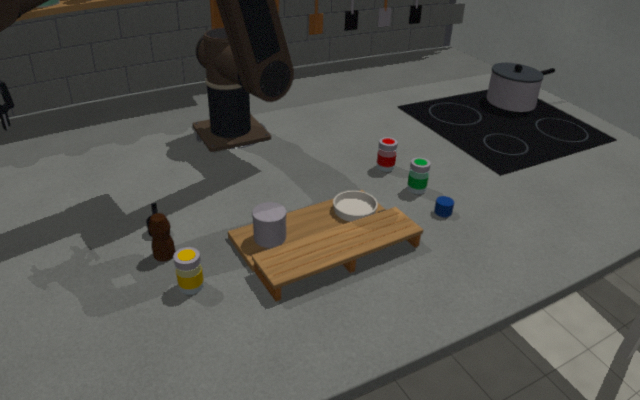

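View pics/side0.png

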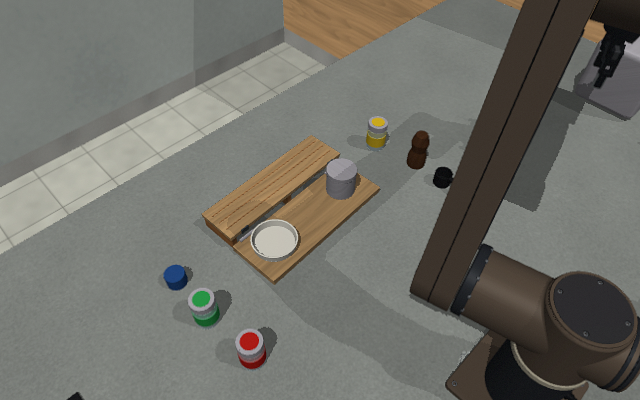

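```bash
cat > h.py <<'E'
from rig import *
import numpy as np, cv2
def rays(s,uv):
    D=np.array([s["k1"],0,0,0,0.]) # forward model x*(1+k1 r^2)
    p=cv2.undistortPoints(np.asarray(uv,float).reshape(-1,1,2),np.asarray(s["camera_matrix"]),D,None,None,None).reshape(-1,2) if False else \
      cv2.undistortPointsIter(np.asarray(uv,float).reshape(-1,1,2),np.asarray(s["camera_matrix"]),D,np.eye(3),np.eye(3),(3,50,1e-9)).reshape(-1,2)
    return np.c_[p,np.ones(len(p))]
def atz(s,uv,z):
    d=rays(s,uv)@s["R"]; c=-s["R"].T@s["t"]
    return c+d*((z-c[2])/d[:,2])[:,None]
def cloud(s):
    v,u=np.mgrid[:400,:640]; d=rays(s,np.c_[u.ravel(),v.ravel()])
    X=(d*s["range_z"].reshape(-1,1)-s["t"])@s["R"]
    X[s["range_z"].ravel()<=0]=np.nan
    return X.reshape(400,640,3)
def save(s,name,box=None,k=1):
    f=s["frame"][:,:,::-1]
    if box: f=f[box[1]:box[3],box[0]:box[2]]
    cv2.imwrite("pics/"+name,cv2.resize(f,None,fx=k,fy=k,interpolation=cv2.INTER_CUBIC))
def project(s,X):
    return cv2.projectPoints(np.asarray(X,float).reshape(-1,1,3),cv2.Rodrigues(np.asarray(s["R"]))[0],np.asarray(s["t"],float),np.asarray(s["camera_matrix"]),np.array([s["k1"],0,0,0,0.]))[0].reshape(-1,2)
def blob(m):
    n,l,st,c=cv2.connectedComponentsWithStats(m.astype(np.uint8)); o=np.argsort(-st[1:,4])[:3]+1
    return [(st[i,4],c[i]) for i in o]
E
python3 - <<'E'
from h import *
for n in ["scene","side"]:
    s=dict(np.load(f"pics/{n}0.npz")); s["k1"]=float(s["k1"])
    hsv=cv2.cvtColor(s["frame"],cv2.COLOR_RGB2HSV); H,S,V=cv2.split(hsv)
    X=cloud(s)
    sat=(S>170)&(V>90)
    for nm,m,z in [("red",sat&((H<6)|(H>174)),.08),("green",sat&(H>50)&(H<75),.08),("yellow",sat&(H>20)&(H<32),.08),("blue",(S>150)&(H>100)&(H<125),.034)]:
        for a,c in blob(m)[:3]:
            if a>15: print(n,nm,a,c.round(1),"plane",atz(s,[c],z)[0].round(4),"cloud",X[int(c[1]),int(c[0])].round(3))
s=dict(np.load("pics/side0.npz"));save(s,"side0c.png",(190,110,460,290),2.9)
s=dict(np.load("pics/scene0.npz"));save(s,"scene0c.png",(140,180,440,310),2.6)
E
```

```text
scene red 44 [388. 141.] plane [0.3782 0.3124 0.08  ] cloud [0.378 0.312 0.083]
scene green 53 [420.2 161.7] plane [0.505  0.3231 0.08  ] cloud [0.507 0.321 0.083]
scene yellow 157 [190.6 281.2] plane [ 0.6787 -0.3109  0.08  ] cloud [ 0.63  -0.303  0.037]
scene yellow 151 [186.1 254.8] plane [ 0.6047 -0.298   0.08  ] cloud [ 0.606 -0.298  0.083]
scene blue 291 [443.7 206.2] plane [0.6366 0.3006 0.034 ] cloud [0.632 0.303 0.031]
side red 254 [248.8 340.8] plane [0.3765 0.3119 0.08  ] cloud [0.379 0.312 0.078]
side red 119 [251.3 363.6] plane [0.3418 0.3349 0.08  ] cloud [0.357 0.328 0.042]
side green 198 [200.8 298.2] plane [0.5037 0.3227 0.08  ] cloud [0.506 0.323 0.078]
side yellow 154 [374.9 141.5] plane [ 0.5602 -0.2365  0.08  ] cloud [ 0.591 -0.276  0.036]
side yellow 83 [377.8 121.6] plane [ 0.6042 -0.2983  0.08  ] cloud [ 0.607 -0.299  0.08 ]
side blue 441 [175.3 276.9] plane [0.6059 0.3222 0.034 ] cloud [0.611 0.321 0.03 ]
```

View pics/side0c.png

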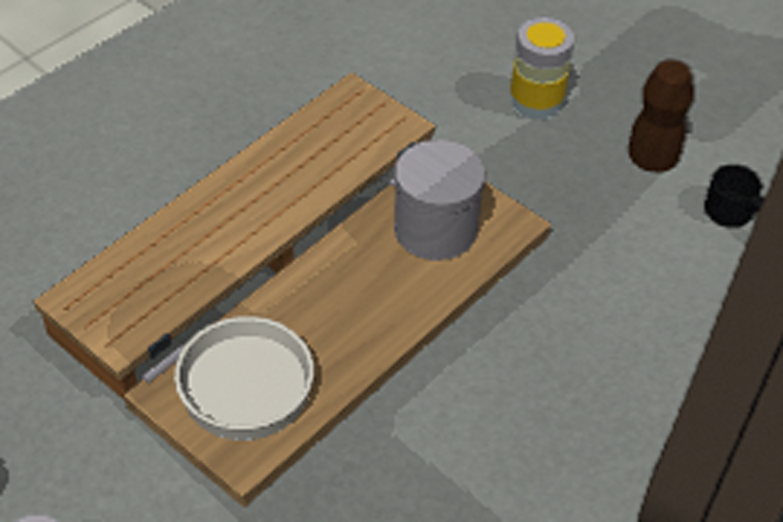

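View pics/scene0c.png

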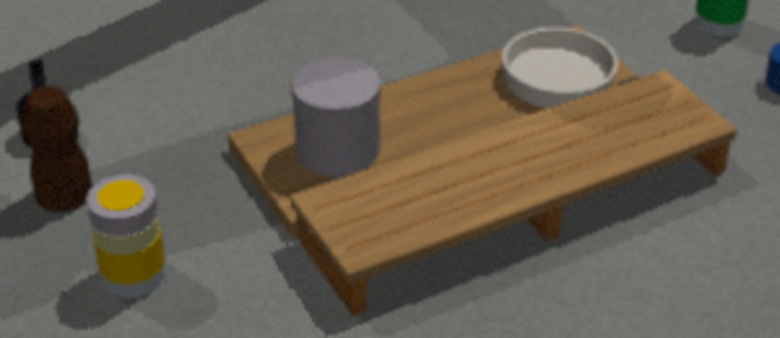

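Side view: dish rim centred about px (275,239), canister lid (342,169), organiser corners visible; the scoop is by the mill at about px (443,177), its handle hidden. Scene view: handle points toward the robot.

```bash
python3 - <<'E'
from h import *
s=dict(np.load("pics/side0.npz")); f=lambda x,y:(190+(x+.5)/2.9-.5,110+(y+.5)/2.9-.5)
s2=dict(np.load("pics/scene0.npz")); g=lambda x,y:(140+(x+.5)/2.6-.5,180+(y+.5)/2.6-.5)
P=lambda z,*q:atz(s,[f(*a) for a in q],z).round(4).tolist()
Q=lambda z,*q:atz(s2,[g(*a) for a in q],z).round(4).tolist()
print("deck BR BL FR FL",P(.046,(353,73),(36,305),(436,128),(124,377)))
print("panel FR FL",P(.018,(551,230),(245,503)))
print("scene deck BR? FR? BL",Q(.046,(348,274),(296,200),(734,132),(668,73)))
print("dish side L R T B rim",P(.040,(176,372),(314,374),(244,318),(244,430)))
print("dish scene",Q(.040,(502,62),(617,62),(559,30),(559,101)))
print("can",P(.088,(395,172),(485,172),(440,141),(440,203)),Q(.088,(292,85),(381,85),(337,62),(337,108)))
print("scoop top",P(.034,(706,182),(760,182),(733,165),(733,199)))
for nm,ss in(("side",s),("scene",s2)):
    X=cloud(ss); H,S,V=cv2.split(cv2.cvtColor(ss["frame"],cv2.COLOR_RGB2HSV))
    m=(S>120)&(H>100)&(H<125)&(abs(X[...,2]-.034)<.004)
    print(nm,"tin",m.sum(),np.nanmean(X[m],0).round(4),X[m].min(0).round(4),X[m].max(0).round(4))
    for z,t in((.088,.006),):
        m=(abs(X[...,2]-z)<t)&(X[...,0]>.4)&(X[...,0]<.7)&(X[...,1]>-.25)&(X[...,1]<.2); print("can",m.sum(),np.nanmedian(X[m],0).round(4),((X[m].min(0)+X[m].max(0))/2).round(4))
E
```

```text
deck BR BL FR FL [[0.7122, -0.1673, 0.046], [0.691, 0.1914, 0.046], [0.6127, -0.17, 0.046], [0.5908, 0.1849, 0.046]]
panel FR FL [[0.4816, -0.1735, 0.018], [0.4628, 0.1814, 0.018]]
scene deck BR? FR? BL [[0.717, -0.1681, 0.046], [0.6257, -0.171, 0.046], [0.702, 0.1846, 0.046], [0.6075, 0.184, 0.046]]
dish side L R T B rim [[0.5716, 0.1522, 0.04], [0.4992, 0.0797, 0.04], [0.5749, 0.0823, 0.04], [0.498, 0.1498, 0.04]]
dish scene [[0.5228, 0.0653, 0.04], [0.5666, 0.158, 0.04], [0.4997, 0.1381, 0.04], [0.5949, 0.0806, 0.04]]
can [[0.5723, -0.0776, 0.088], [0.523, -0.1291, 0.088], [0.5717, -0.1286, 0.088], [0.5246, -0.0791, 0.088]] [[0.54, -0.138, 0.088], [0.5704, -0.074, 0.088], [0.5256, -0.0928, 0.088], [0.5838, -0.1178, 0.088]]
scoop top [[0.4179, -0.2977, 0.034], [0.386, -0.331, 0.034], [0.4139, -0.3309, 0.034], [0.3903, -0.2981, 0.034]]
side tin 296 [0.6153 0.3198 0.0331] [0.5943 0.2987 0.0301] [0.6369 0.3411 0.0376]
can 586 [ 0.5474 -0.1028  0.0872] [ 0.5485 -0.1043  0.0871]
scene tin 164 [0.6052 0.3046 0.033 ] [ 0.0458 -0.3088  0.0301] [0.6421 0.3387 0.0365]
can 604 [ 0.5556 -0.1057  0.0874] [ 0.5529 -0.1049  0.0863]
```

```bash
cat >> h.py <<'E'
def down(yaw):
    c,s=np.cos(yaw),np.sin(yaw); return np.array([[c,s,0],[s,-c,0],[0,0,-1.]])  # x at yaw, jaws along y col
E
python3 - <<'E'
from h import *
for i,(p,y) in enumerate([((.44,-.28,.36),0.),((.50,.0,.42),0.),((.46,.28,.36),0.)]):
    movep(p,down(y)); s=snapshot("wrist"); np.savez(f"pics/w{i}.npz",**s); save(s,f"w{i}.png")
    print(get_time(),get_joint_pos(),(-s["R"].T@s["t"]).round(3),np.round(s["R"],2).tolist())
E
python3 -c "
import cv2,numpy as np
a=[cv2.imread(f'pics/w{i}.png') for i in (0,2)]
cv2.imwrite('pics/w02.png',cv2.resize(np.hstack(a),None,fx=.625,fy=.625,interpolation=3))"
```

```text
1.6833 [-7.62727858e-01 -1.27575037e-01  1.78672347e+00 -2.38186814e-04
  1.48343802e+00  8.09136618e-01] [ 0.509 -0.28   0.503] [[-0.0, -1.0, -0.0], [-0.96, 0.0, 0.27], [-0.27, 0.0, -0.96]]
2.8583 [-2.05311940e-01 -1.87985683e-01  1.73487337e+00 -4.31013751e-04
  1.59585256e+00  1.36726048e+00] [ 0.57  -0.001  0.563] [[-0.0, -1.0, -0.0], [-0.96, 0.0, 0.27], [-0.27, 0.0, -0.96]]
4.025 [ 3.55952969e-01 -8.91580695e-02  1.74963043e+00 -5.20450721e-04
  1.48031412e+00  1.92873597e+00] [0.53  0.279 0.504] [[-0.0, -1.0, -0.0], [-0.96, 0.0, 0.27], [-0.27, 0.0, -0.96]]
```

View pics/w1.png

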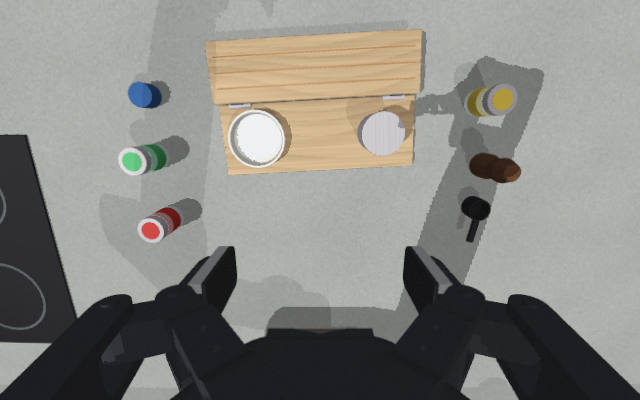

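View pics/w02.png

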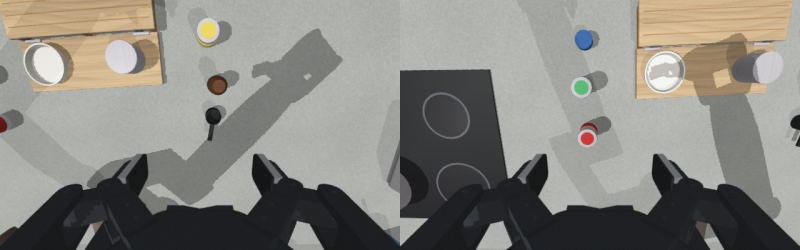

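w1 shows everything: dish rim at (257,138), canister lid (383,134), deck corners (206,41),(423,30), panel front corners (229,174),(412,164); scoop bowl (476,208) with handle toward (472,240).

```bash
python3 - <<'E'
from h import *
W=[dict(np.load(f"pics/w{i}.npz")) for i in range(3)]
for w in W: w["k1"]=float(w["k1"])
w=W[1]
print("deck BL BR FR FL",atz(w,[(206,41),(423,30),(412,92),(216,104)],.046).round(4).tolist())
print("panel FL FR",atz(w,[(229.5,174.5),(412.5,164.5)],.018).round(4).tolist())
def circ(s,m,z,nm):
    n,l,st,c=cv2.connectedComponentsWithStats(m.astype(np.uint8)); i=1+np.argmax(st[1:,4])
    ct=max(cv2.findContours((l==i).astype(np.uint8),cv2.RETR_EXTERNAL,cv2.CHAIN_APPROX_NONE)[0],key=len).reshape(-1,2)
    P=atz(s,ct,z)[:,:2]; A=np.c_[2*P,np.ones(len(P))]; x=np.linalg.lstsq(A,(P**2).sum(1),rcond=None)[0]
    (e,r)=cv2.minEnclosingCircle(P.astype(np.float32))
    print(nm,st[i,4],"lsq",x[:2].round(4),"r",np.sqrt(x[2]+x[:2]@x[:2]).round(4),"mec",np.round(e,4),round(r,4))
for k,s in enumerate(W):
    H,S,V=cv2.split(cv2.cvtColor(s["frame"],cv2.COLOR_RGB2HSV)); X=cloud(s); Z=X[...,2]
    box=lambda x0,x1,y0,y1:(X[...,0]>x0)&(X[...,0]<x1)&(X[...,1]>y0)&(X[...,1]<y1)
    if k<2: circ(s,(abs(Z-.088)<.008)&box(.4,.65,-.2,0),.088,f"{k} can")
    if 1: circ(s,(abs(Z-.04)<.006)&(S<60)&box(.46,.62,.04,.19),.04,f"{k} dishrim")
    if k: 
        circ(s,(H>100)&(H<125)&(S>100)&(Z>.028)&box(.5,.7,.2,.4),.034,f"{k} tin")
        circ(s,(H>50)&(H<80)&(S>90)&(Z>.065)&box(.4,.6,.2,.4),.08,f"{k} greendot")
        circ(s,((H<8)|(H>172))&(S>90)&(Z>.065)&box(.3,.5,.2,.4),.08,f"{k} reddot")
        circ(s,(Z>.074)&box(.3,.44,.2,.4),.08,f"{k} redlid"); circ(s,(Z>.074)&box(.45,.55,.2,.4),.08,f"{k} greenlid")
    if k<2:
        m=(V<60)&(Z>.018)&box(.3,.44,-.4,-.25); circ(s,m,.034,f"{k} scoop all"); 
        circ(s,(Z>.088)&box(.4,.6,-.4,-.25),.1,f"{k} mill"); P=X[m]; print(P.min(0),P.max(0))
save(W[0],"w0c.png",(280,120,420,260),4)
E
```

```text
deck BL BR FR FL [[0.6998, 0.1871, 0.046], [0.7152, -0.1705, 0.046], [0.6193, -0.1601, 0.046], [0.6004, 0.18, 0.046]]
panel FL FR [[0.4708, 0.1763, 0.018], [0.4897, -0.1809, 0.018]]
0 can 2309 lsq [ 0.5512 -0.1062] r 0.036 mec [ 0.5518 -0.1068] 0.0377
0 dishrim 922 lsq [0.5401 0.1137] r 0.0517 mec [0.5396 0.1139] 0.0538
0 scoop all 2632 lsq [-0.0144 -0.664 ] r 0.0919 mec [ 0.0016 -0.6794] 0.1301
0 mill 34325 lsq [ 0.0183 -0.432 ] r 0.2766 mec [ 0.0023 -0.4589] 0.4397
[ 0.33522103 -0.35411889  0.01811872] [ 0.43999949 -0.29586167  0.44757757]
1 can 1551 lsq [ 0.5514 -0.1041] r 0.0354 mec [ 0.5515 -0.1041] 0.0362
1 dishrim 529 lsq [0.5401 0.1153] r 0.051 mec [0.5402 0.1153] 0.0519
1 tin 525 lsq [0.6183 0.3171] r 0.0218 mec [0.6183 0.3169] 0.0236
1 greendot 266 lsq [0.5055 0.3245] r 0.0153 mec [0.5059 0.3246] 0.0163
1 reddot 231 lsq [0.3779 0.313 ] r 0.0157 mec [0.3781 0.313 ] 0.0166
1 redlid 573 lsq [0.3795 0.3102] r 0.0252 mec [0.3784 0.3095] 0.0274
1 greenlid 678 lsq [0.5063 0.3217] r 0.0248 mec [0.507  0.3219] 0.0267
1 scoop all 423 lsq [ 0.3847 -0.3074] r 0.0324 mec [ 0.3808 -0.3069] 0.0459
1 mill 397 lsq [ 0.49   -0.3167] r 0.0184 mec [ 0.49   -0.3168] 0.0204
[ 0.33505401 -0.33711635  0.01805233] [ 0.42334663 -0.29300491  0.03709869]
2 dishrim 720 lsq [0.5396 0.1152] r 0.0505 mec [0.5395 0.1153] 0.0517
2 tin 680 lsq [0.6179 0.319 ] r 0.0209 mec [0.6177 0.3188] 0.0221
2 greendot 398 lsq [0.5053 0.3235] r 0.0158 mec [0.505  0.3234] 0.0167
2 reddot 331 lsq [0.3778 0.3122] r 0.0162 mec [0.3779 0.3123] 0.0171
2 redlid 738 lsq [0.3791 0.3121] r 0.0245 mec [0.3792 0.312 ] 0.0254
2 greenlid 50391 lsq [-0.0628  0.2821] r 0.3997 mec [-0.0075  0.2809] 0.6515
```

View pics/w0c.png

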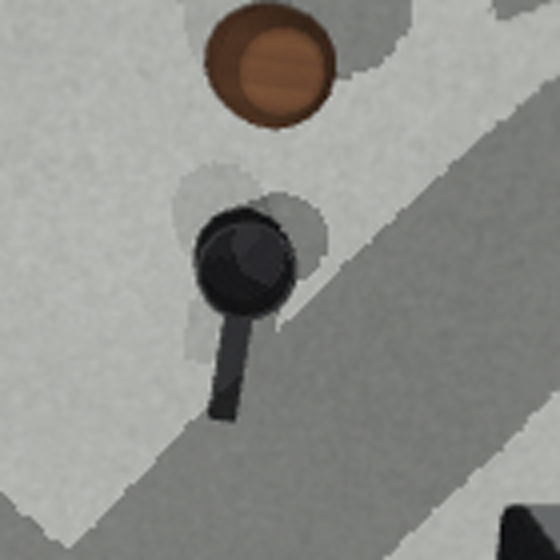

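```bash
cat >> h.py <<'E'
YAW=np.pi/2+.052
def pick(x,y,z,yaw,f,up=.26):
    movep((x,y,up),down(yaw)); movel((x,y,z+.08),.25); movel((x,y,z),.12)
    clamp(f); hold(.2); print("open",round(get_opening(),3),get_time())
    movel((x,y,up),.2); print("lifted",round(get_opening(),3),np.round(get_force(),2))
def place(x,y,z,yaw,up=.26,drop=.001):
    movep((x,y,up),down(yaw)); movel((x,y,z+.03),.2); movel((x,y,z+drop),.04); hold(.2)
    print("at",get_position().round(4),np.round(get_force(),2)); let_go(); hold(.2); movel((x,y,z+.06),.1); movel((x,y,up),.25); print(get_time())
E
python3 - <<'E'
from h import *
w=dict(np.load("pics/w0.npz"))
f=lambda x,y:(280+(x+.5)/4-.5,120+(y+.5)/4-.5)
print("scoop c, tip, edges",atz(w,[f(246,265),f(222,419),f(196,265),f(297,265),f(247,318)],.034).round(4).tolist())
pick(.378,.312,.028,YAW,35)
place(.5457,.0053,.028+.018,YAW)
# look from the new view, back off in -x
movep((.47,0.0,.36),down(0)); s=snapshot("wrist"); np.savez("pics/w3.npz",**s); save(s,"w3.png")
E
```

```text
scoop c, tip, edges [[0.4043, -0.3165, 0.034], [0.3345, -0.3072, 0.034], [0.4043, -0.2952, 0.034], [0.4042, -0.3382, 0.034], [0.3809, -0.3174, 0.034]]
open 0.58 7.5667
lifted 0.579 [-0.06 -0.61 -3.41]
at [0.5457 0.0053 0.047 ] [-1.19  0.67  0.48]
14.4917
```

View pics/w3.png

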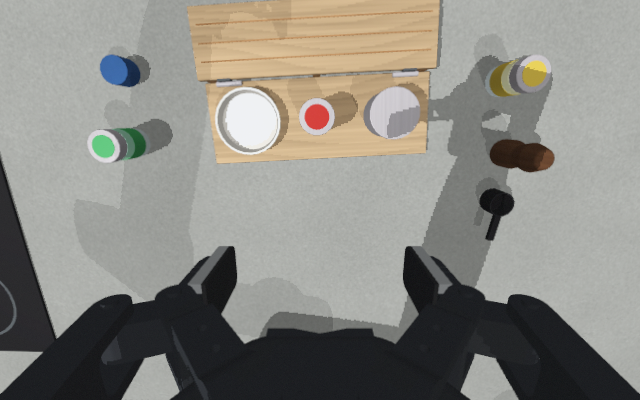

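Red jar stands upright on the panel, lid dot at (317,117), between dish (249,119) and canister (393,112). Measuring it.

```bash
cat >> h.py <<'E'
def circ(s,m,z,nm):
    n,l,st,c=cv2.connectedComponentsWithStats(m.astype(np.uint8)); i=1+np.argmax(st[1:,4])
    ct=max(cv2.findContours((l==i).astype(np.uint8),cv2.RETR_EXTERNAL,cv2.CHAIN_APPROX_NONE)[0],key=len).reshape(-1,2)
    P=atz(s,ct,z)[:,:2]; A=np.c_[2*P,np.ones(len(P))]; x=np.linalg.lstsq(A,(P**2).sum(1),rcond=None)[0]
    print(nm,st[i,4],x[:2].round(4),"r",np.sqrt(x[2]+x[:2]@x[:2]).round(4)); return x[:2]
def scan(s,what):
    s["k1"]=float(s["k1"]); H,S,V=cv2.split(cv2.cvtColor(s["frame"],cv2.COLOR_RGB2HSV)); X=cloud(s); Z=X[...,2]
    b=lambda x0,x1,y0,y1:(X[...,0]>x0)&(X[...,0]<x1)&(X[...,1]>y0)&(X[...,1]<y1)
    D={"can":((abs(Z-.088)<.008)&b(.48,.65,-.2,-.05),.088),"dish":((abs(Z-.04)<.006)&(S<60)&b(.46,.62,.04,.19),.04),
     "red":(((H<8)|(H>172))&(S>90)&(Z>.085)&b(.5,.6,-.05,.05),.098),"redlid":((Z>.09)&b(.5,.6,-.04,.05),.098),
     "tin":((H>100)&(H<125)&(S>100)&(Z>.028)&b(.5,.7,.2,.4),.034),"green0":((H>50)&(H<80)&(S>90)&(Z>.065)&b(.4,.6,.2,.4),.08),
     "green0lid":((Z>.074)&b(.45,.56,.25,.4),.08),
     "tin1":((H>100)&(H<125)&(S>100)&(Z>.12)&b(.5,.6,-.05,.05),.132),"green1":((H>50)&(H<80)&(S>90)&(Z>.11)&b(.6,.7,.05,.2),.126),
     "green1lid":((Z>.115)&b(.6,.72,.05,.2),.126)}
    return [circ(s,*D[k],k) for k in what]
E
python3 - <<'E'
from h import *
c,d,r,l,*_=scan(dict(np.load("pics/w3.npz")),["can","dish","red","redlid","tin","green0","green0lid"])
print((c+d)/2)
E
```

```text
can 2126 [ 0.5511 -0.1041] r 0.0353
dish 662 [0.5398 0.1149] r 0.0507
red 484 [0.5463 0.005 ] r 0.0161
redlid 1062 [0.5465 0.005 ] r 0.0242
tin 712 [0.6181 0.3169] r 0.022
green0 372 [0.5059 0.3245] r 0.0157
green0lid 934 [0.5062 0.3218] r 0.0253
[0.54543713 0.00540622]
```

```bash
python3 - <<'E'
from h import *
pick(.618,.3178,.010,YAW,25)
place(.546,.0052,.010+.098,YAW)
pick(.5055,.323,.028,YAW,35)
place(.6543,.1210,.028+.046,YAW)
movep((.47,0.03,.38),down(0)); s=snapshot("wrist"); np.savez("pics/w4.npz",**s); save(s,"w4.png")
try: scan(s,["can","dish","tin1","green1","green1lid"])
except Exception as e: print(e)
E
```

```text
open 0.505 19.6333
lifted 0.502 [-0.35  0.41 -0.61]
at [0.546  0.0052 0.109 ] [-0.99 -0.04  2.07]
26.0333
open 0.581 29.45
lifted 0.578 [-0.12  0.17 -1.45]
at [0.6543 0.121  0.0751] [-1.05 -0.56  1.55]
35.7917
can 1911 [ 0.5507 -0.1035] r 0.035
dish 647 [0.5403 0.1152] r 0.051
tin1 843 [0.5464 0.0066] r 0.0207
green1 617 [0.6554 0.1213] r 0.0161
green1lid 1446 [0.6539 0.1199] r 0.025
```

View pics/w4.png

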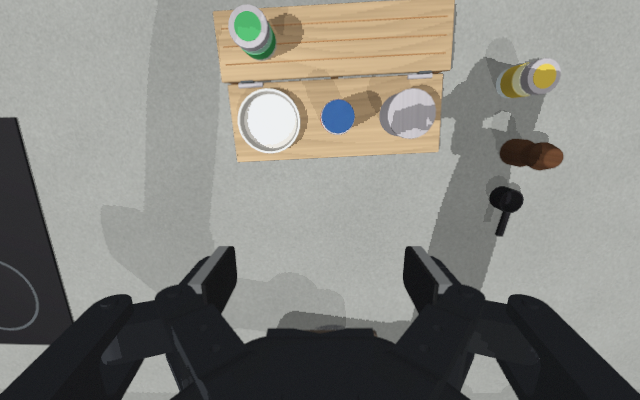

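Stack and green jar look right (tin (338,116), green lid (248,27)). Now the scoop.

```bash
python3 - <<'E'
from h import *
x,y,yaw=.4038,-.3166,-.133
pick(x,y,.015,yaw,25)
place(.540,.115,.015+.023,.052,up=.26)
movep((.47,0.03,.38),down(0)); s=snapshot("wrist"); np.savez("pics/w5.npz",**s)
save(s,"w5c.png",(200,0,460,200),3)
for k in ("can","tin1","green1","green1lid"): scan(s,[k])
move_j([-1.34,.286,1.577,0,1.279,-.15]); hold(.5)
for n,b in (("side",(180,110,400,270)),("scene",(220,150,440,310))):
    s=snapshot(n); save(s,n+"9.png",b,3); np.savez(f"pics/{n}9.npz",**s)
print(get_time())
E
python3 -c "
import cv2,numpy as np
a=[cv2.imread(f'pics/{n}9.png') for n in ('side','scene')]
cv2.imwrite('pics/fin.png',cv2.resize(np.hstack(a),(800,291)))"
```

```text
open 0.506 40.825
lifted 0.507 [-0.4  -0.38 -1.15]
at [0.5399 0.115  0.039 ] [-2.52  0.24  2.25]
48.275
can 1916 [ 0.5508 -0.1036] r 0.0351
tin1 848 [0.5464 0.0066] r 0.0208
green1 620 [0.6554 0.1213] r 0.016
green1lid 1455 [0.6539 0.12  ] r 0.025
52.125
```

View pics/w5c.png

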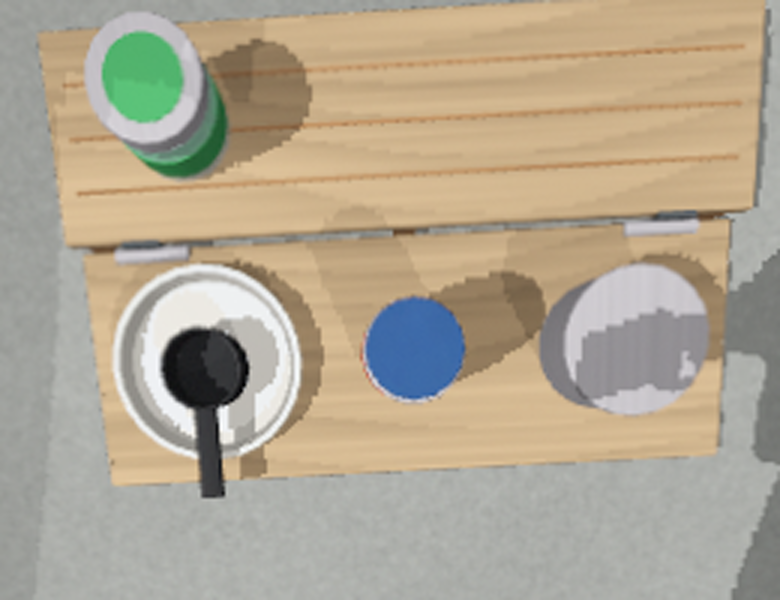

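View pics/fin.png

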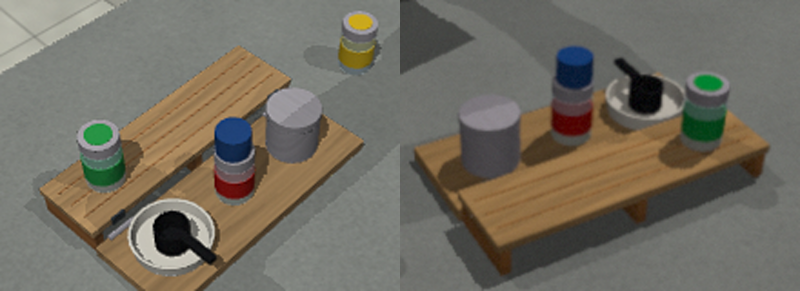

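Everything stands as intended: scoop bowl in the dish at crop (205,367), tin over the red jar (414,348). One depth check that the scoop is level and the dish unmoved.

```bash
python3 - <<'E'
from h import *
s=dict(np.load("pics/w5.npz")); X=cloud(s); f=lambda x,y:(int(200+x/3),y//3)
for nm,p in (("handle tip",(211,480)),("handle mid",(209,450)),("handle root",(207,420)),("bowl floor",(205,367))):
    u,v=f(*p); print(nm,np.nanmedian(X[v-1:v+2,u-1:u+2].reshape(-1,3),0).round(4))
H,S,V=cv2.split(cv2.cvtColor(s["frame"],cv2.COLOR_RGB2HSV))
m=(V<70)&(X[...,0]>.45)&(X[...,0]<.6)&(X[...,1]>.05)&(X[...,1]<.18)&(X[...,2]>.045); P=X[m]
A=np.c_[P[:,:2]-P[:,:2].mean(0),np.ones(len(P))]; k=P[:,2]>.052; print("plane",k.sum(),np.linalg.lstsq(A[k],P[k,2],rcond=None)[0])
m=(V>130)&(S<60)&(abs(X[...,2]-.04)<.006)&(X[...,0]>.46)&(X[...,0]<.62)&(X[...,1]>.04)&(X[...,1]<.19)
circ(s,cv2.morphologyEx(m.astype(np.uint8),cv2.MORPH_CLOSE,np.ones((5,5))),.04,"dish")
print("scoop tip",atz(s,[(200+212/3,496/3)],.057),"bowl",atz(s,[(200+205/3,367/3)],.057))
E
```

```text
handle tip [0.4783 0.1125 0.0578]
handle mid [0.4946 0.1135 0.0577]
handle root [0.5106 0.1125 0.0585]
bowl floor [0.5386 0.1184 0.0263]
plane 18665 [-1.89096671 -1.11033214  0.4477367 ]
dish 629 [0.5402 0.1148] r 0.0491
scoop tip [[0.46950233 0.11201753 0.057     ]] bowl [[0.53810979 0.11245711 0.057     ]]
```

Scoop handle level at 57–58 mm (57 expected), dish unmoved at (0.540, 0.115).

```bash
python3 -c "
from rig import *
close_job(); print(get_time())"
```

```text
the job is handed in; nothing more can be done
the job is handed in; nothing more can be done
```

The job is done and handed in at about 52 s of the 122 s allowed. I placed the red jar, then the tin on top of it, then the green jar, then the scoop. The arm ended back at its start pose, touching nothing.

What the last checks showed, all from the wrist camera (calibration good to about 2 mm):
- **Red jar:** about 1 mm from the midpoint between the dish and the canister, measured before the tin went on top.
- **Tin:** within 2 mm of the red jar's centre.
- **Green jar:** on the raised level, about 1 mm from its intended spot directly behind the dish.
- **Scoop:** in the dish, with the handle level at 57–58 mm height where 57 mm means flat on the bottom. The bowl is about 3 mm off the dish's centre.
- **Dish and canister:** they read the same as before, to about 1 mm.
- **Yellow jar and pepper mill:** I did not re-measure them. The yellow jar still stands in the last side view, and the mill was outside the final crops. The scoop, close to the mill, was lifted straight up.

One check failed: an overall plane fit on the scoop picked up gripper pixels and was meaningless. I relied on the handle heights instead.

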